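Find the pump key that still snaps and fit it

TASK

Three used pump keys stand in the aluminium test block; two are worn and only get evenly stiffer, one still has its snap. Press the caps slowly and gently, one at a time, until you feel one give way with a snap (do not force a cap against its stop), then move that key switch to the empty socket of the white controller, fully home, and press it there once more to its snap and let it go. Leave the worn ones upright in the block and do not push the other things on the bench about.

Things in the scene. Friction and masses are not known exactly. Their poses are not given: they have to be found in the camera images.
- test_block: Aluminium test block 70 (x) x 200 (y) x 34 mm, fixed. Origin: centre of its underside, z up. Three square nests 26 x 26 mm, 22 mm deep, in its top at y = -60, 0 and +60 mm; a switch stands in each, its sides along the block's. Which switch is in which nest varies, and which one snaps is not told.
- controller: White pump controller 110 x 100 x 45 mm, fixed. Origin: centre of its underside, z up. The empty key socket is in the middle of its top.
- socket (a point): Centre of the mouth of the controller's empty key socket, framed flat in blue, level with its top: a square hole 26 x 26 mm, 22 mm deep, chamfered, sides along the controller's x and y. A switch goes in at any quarter turn; fully home its shoulder lies on the controller's top.
- switch_a: Key switch A, one of three that look alike: black housing 34 x 34 x 32 mm high on a grey foot 24 x 24 mm, 18 mm long (last 3 mm 19 x 19), orange round cap 21 mm wide on top. About 90 g, loose. Origin: centre of the housing's underside (the shoulder that rests on block or controller); housing top z = 32 mm, cap top z = 44 mm, foot end z = -18 mm; x, y along its sides.
- cap_a: Orange cap of switch A: slides down 6 mm to a hard stop, springs back. Origin on its axis, 12 mm below its flat top, at rest 32 mm above the switch's origin. Of the three caps the good one rises to about 7 N at 3.5 mm, snaps at once to about 3 N, then rises to 7.5 N at the stop; the worn ones rise evenly, one from 0.4 to 2.2 N, one from 3.5 to 8 N. Over 15 N on a cap breaks it.
- switch_b: Key switch B, one of three that look alike: black housing 34 x 34 x 32 mm high on a grey foot 24 x 24 mm, 18 mm long (last 3 mm 19 x 19), orange round cap 21 mm wide on top. About 90 g, loose. Origin: centre of the housing's underside (the shoulder that rests on block or controller); housing top z = 32 mm, cap top z = 44 mm, foot end z = -18 mm; x, y along its sides.
- cap_b: Orange cap of switch B: slides down 6 mm to a hard stop, springs back. Origin on its axis, 12 mm below its flat top, at rest 32 mm above the switch's origin.
- switch_c: Key switch C, one of three that look alike: black housing 34 x 34 x 32 mm high on a grey foot 24 x 24 mm, 18 mm long (last 3 mm 19 x 19), orange round cap 21 mm wide on top. About 90 g, loose. Origin: centre of the housing's underside (the shoulder that rests on block or controller); housing top z = 32 mm, cap top z = 44 mm, foot end z = -18 mm; x, y along its sides.
- cap_c: Orange cap of switch C: slides down 6 mm to a hard stop, springs back. Origin on its axis, 12 mm below its flat top, at rest 32 mm above the switch's origin.
- tape: Yellow tape roll lying flat, 81 mm wide, 19 mm high; origin at the centre of its underside. Bystander.
- vial: Small vial with red cap, 20 mm wide, 41 mm high, standing; origin at the centre of its underside. Bystander.
- marker: White marker pen with black cap, 135 mm long, 17 mm thick, lying; origin at the centre of its underside. Bystander.

How it is judged:
By the outcome, as a careful person would: the job done as asked, in the order asked, and still so for the second after the job is handed in, with the robot touching nothing.
It also fails if it takes over 72 s, if anything falls off the work surface, if the arm or the gripper's body presses on something with over 40 N, if the wrist force passes 120 N, or if a joint passes its speed limit or range.

ROBOT

A 7-joint arm with a two-finger parallel gripper is mounted at the origin on a cart in front of the work surface, level with it; the furniture and walls round the work are solid. World frame = base frame: x ahead of the robot, y to its left, z up, the work surface at z = 0. Lengths are in m, angles in rad, forces in N, time in s.
With the tool pointing down it reaches from about 0.425 to 1.025 m from the base axis. Payload 9.4 kg.
Tool frame: the origin (TCP) lies midway between the tips of the shut fingers; the grasp point (between the pads) lies 19 mm behind it; z points along the fingers, y is the line along which they close (so a half turn about z gives the same grasp; the last joint's range is limited). The gripper opens to 93 mm and grips with 3 to 60 N. Pads are 15 mm wide; open, the fingers measure 128 mm over their backs; the gripper's body (75 mm by 188 mm) begins 65 mm behind the grasp point.
Start: joints at [-0.077, 0.599, -0.003, 1.599, 0.002, 0.943, -0.08], TCP at [0.725, -0, 0.219] pointing down, gripper open.
Joint ranges: [-2.57, 2.57], [-0.35, 1.97], [-1.29, 1.29], [0.11, 2.56], [-1.05, 4.19], [0.11, 1.86], [-2.63, 2.63]. Speed limits (rad/s): [2.22, 2.22, 3.01, 3.01, 3.14, 3.14, 3.14].

INTERFACE

Orientations are given as a unit quaternion [x, y, z, w].
In Python, from plant import get_obs, grab_frame, finish_job gives the robot as it stands.
- The arm moves only by the shell command python3 -m pendant 'ROWS' [OPENING] [FORCE]. ROWS is JSON, a list of rows, each a list of 6 numbers: the shift along the tool's x, y, z in units of 25 mm (1.0 is 25 mm), then the turn, a rotation vector about the tool's x, y, z in degrees. A call has exactly 5 rows; each row is the pose to reach, as a shift and turn from the pose commanded when the call began, along the tool's axes at that moment; what a row does not reach only later rows make up. A row lasts 1/10 s, in which the tool goes at most 50 mm and 8.59 degrees, less where a joint would pass 70% of its speed; a pose out of reach is approached as far as the arm can. A call with a gripper value outside its range is refused whole. OPENING is the opening, from 0 (shut) to 1 (fully open), set as the call begins (- or left out, the last holds). The fingers move at their own pace and stop on an object; FORCE is the grip in N (left out, the last holds). Time passes only in rows, so rows that repeat a pose let the fingers close, or fill a call up. It gives the time, the measured TCP pose, the force, the opening and the grip force at its end, in the units of the state.
- get_obs(): the state, without advancing time (a new reading comes with each control period).
- grab_frame(name): name is "scene" or "side" or "wrist"; returns a dict with "img" (384x512x3 uint8, red, green, blue), "intrinsics" (3x3 intrinsics, pixels), "eye" and "rotation" of the camera in the world; the wrist camera has in their place "T_tool_cam" (4x4, takes a point from camera to tool coordinates, whose origin is the TCP and whose axes are the flange's). Camera axes: x right, y down, z forward; pixel columns grow to the right and rows downward; lengths in m; the calibration is good to about 2 mm. The wrist camera is an equidistant fisheye: a pixel r from the principal point sees the ray r / f radians off the axis. A picture is of the moment at which its call begins: read the wrist's pose just before it. There is no depth.
- finish_job(): hands the job in; it is judged then, once.
The state is a dict: "time_s": time; "joint_positions": joint angles; "joint_velocities": joint speeds; "joint_torque": joint torques, N m; "tcp_pos": TCP position; "tcp_rot": TCP orientation; "contact_force": force on the tool from outside, world axes, zero at the start; "torque": the same for the moment, N m; "gripper_width": finger opening in m; "grip_force": force on a finger pad.
Only numpy, scipy, OpenCV 4.12 (cv2) and the standard library are available. Lean on these libraries where they do the work, as an engineer would, in place of code of your own. Each camera call takes 0.05 s, during which the arm holds its last target. There are 200 camera calls.

## Working session

There is one attempt and no reset: what is moved stays moved. The work goes in short steps, Python scripts to look and compute and a shell command to move; the robot and the scene stay as the last step left them, time stands still between calls to the robot, and variables do not carry over. Pictures are saved under pics/ and viewed, at most 10 in all, crops included, and the job is handed in when it is done.

```bash
ls; mkdir -p pics; python3 - <<'E'
from plant import get_obs, grab_frame
import cv2, numpy as np
o=get_obs(); print(o)
for n in("scene","side","wrist"):
    f=grab_frame(n); cv2.imwrite(f"pics/{n}0.png",f["img"][:,:,::-1]); np.savez(f"pics/{n}0.npz",**f)
    print(n,{k:np.round(v,4).tolist() for k,v in f.items() if k!="img"})
a=[cv2.imread(f"pics/{n}0.png") for n in("scene","side")]
E
```

```text
pics
{'time_s': 0.0, 'joint_positions': array([-0.07669697,  0.60013537, -0.00254059,  1.60012715,  0.00180518,
        0.94288124, -0.07978989]), 'joint_velocities': array([ 0.00059996, -0.00072423,  0.00115118, -0.00066852, -0.00063713,
       -0.00130624,  0.00031596]), 'joint_torque': array([ 5.70884713e-04, -7.65060925e+01,  1.49801854e+00, -2.52344084e+01,
       -5.23842021e-02,  1.69115182e-02,  2.08527672e-04]), 'tcp_pos': array([ 7.24515708e-01, -2.32298844e-05,  2.17753572e-01]), 'tcp_rot': array([ 7.07083079e-01,  7.07130058e-01, -5.97435178e-04, -4.92908797e-04]), 'contact_force': array([0.25323468, 0.51419899, 0.27533484]), 'torque': array([-0.02524862,  0.02196973,  0.00076601]), 'grip_force': 0.0, 'gripper_width': 0.09299438229510595}
scene {'intrinsics': [[369.6328, 0.0, 256.0481], [0.0, 369.6328, 187.9157], [0.0, 0.0, 1.0]], 'eye': [0.5576, 0.6693, 0.7677], 'rotation': [-0.0033, 0.9238, -0.3829, -0.0003]}
side {'intrinsics': [[365.3037, 0.0, 248.138], [0.0, 365.3037, 189.6828], [0.0, 0.0, 1.0]], 'eye': [0.8074, 0.7505, 0.532], 'rotation': [0.1128, 0.8583, -0.4947, -0.0771]}
wrist {'intrinsics': [[297.3186, 0.0, 261.1257], [0.0, 297.3186, 190.8761], [0.0, 0.0, 1.0]], 'T_tool_cam': [[-0.0014, -0.9539, -0.3002, 0.0844], [1.0, -0.0013, -0.0007, 0.0012], [0.0003, -0.3002, 0.9539, -0.1661], [0.0, 0.0, 0.0, 1.0]]}
```

View pics/scene0.png

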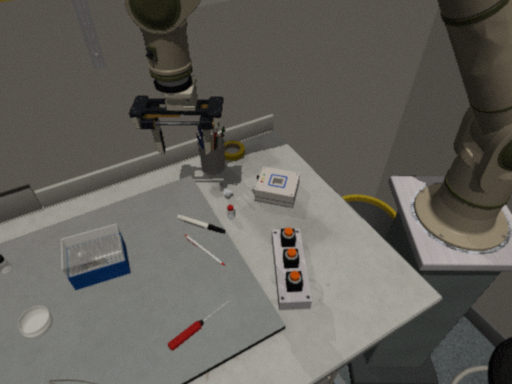

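View pics/wrist0.png

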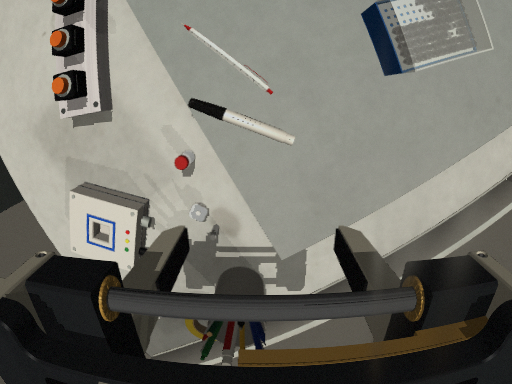

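Scene: orange caps at (288,233), (291,257) and (294,280), blue socket frame at (278,182). Wrist: caps at (60,38) and (68,85), with the third cut off at the top; socket at (100,232).

```bash
cat > h.py <<'E'
import numpy as np, cv2
from scipy.spatial.transform import Rotation as R
def ray(f,px,obs=None):
    K=f["intrinsics"]; d=np.array([(px[0]-K[0,2])/K[0,0],(px[1]-K[1,2])/K[1,1]])
    if "T_tool_cam" in f:
        r=np.hypot(*d); v=np.r_[d/max(r,1e-9)*np.sin(r),np.cos(r)]
        T=f["T_tool_cam"]; Rt=R.from_quat(obs["tcp_rot"])
        return obs["tcp_pos"]+Rt.apply(T[:3,3]), Rt.apply(T[:3,:3]@v)
    return f["eye"], R.from_quat(f["rotation"]).apply(np.r_[d,1])
def onz(f,px,z,obs=None):
    o,d=ray(f,px,obs); return o+d*(z-o[2])/d[2]
def blobs(img,lo,hi,amin=30):
    m=cv2.inRange(cv2.cvtColor(img,cv2.COLOR_RGB2HSV),lo,hi)
    cs,_=cv2.findContours(m,cv2.RETR_EXTERNAL,cv2.CHAIN_APPROX_NONE)
    return sorted([c for c in cs if cv2.contourArea(c)>amin],key=lambda c:-cv2.contourArea(c))
ORG=((5,170,120),(18,255,255)); BLU=((105,120,80),(125,255,255))
def cen(c): 
    m=cv2.moments(c); return m["m10"]/m["m00"],m["m01"]/m["m00"]
def quad(c): # 4 side fit corners
    return cv2.boxPoints(cv2.minAreaRect(c)) if len(c)<4 else cv2.approxPolyDP(c,0.08*cv2.arcLength(c,True),True)[:,0]
E
python3 - <<'E'
from h import *
from plant import get_obs
o=get_obs(); np.set_printoptions(precision=4,suppress=True)
for n in("scene","side","wrist"):
    f=dict(np.load(f"pics/{n}0.npz"))
    print(n)
    for c in blobs(f["img"],*ORG,amin=20): print(" cap",cv2.contourArea(c),np.array(cen(c)),onz(f,cen(c),.075,o))
    for c in blobs(f["img"],*BLU,amin=60)[:3]:
        q=quad(c); print(" blue",cv2.contourArea(c),np.array(cen(c)),onz(f,cen(c),.045,o),len(q))
        if len(q)==4:
            P=np.array([onz(f,p,.045,o)[:2] for p in q]); e=np.roll(P,-1,0)-P
            print("  ctr",P.mean(0),"side",np.linalg.norm(e,axis=1),"ang",np.degrees(np.arctan2(e[:,1],e[:,0]))%90)
E
```

```text
scene
 cap 44.0 [294.7008 274.7917] [0.475  0.2392 0.075 ]
 cap 37.5 [291.4578 251.7867] [0.4783 0.1797 0.075 ]
 cap 34.5 [288.2947 230.8744] [0.4821 0.1198 0.075 ]
side
 blue 1413.5 [106.705  290.6122] [0.9127 0.2268 0.045 ] 3
wrist
 cap 134.0 [57.4925 85.0311] [0.4801 0.1211 0.075 ]
 cap 124.0 [55.4032 38.0712] [0.4765 0.1813 0.075 ]
 blue 740.5 [100.3707 232.0975] [ 0.499  -0.0829  0.045 ] 4
  ctr [ 0.498  -0.0834] side [0.0459 0.0446 0.0454 0.0446] ang [75.6984 77.0404 75.7236 76.3651]
```

View pics/side0.png

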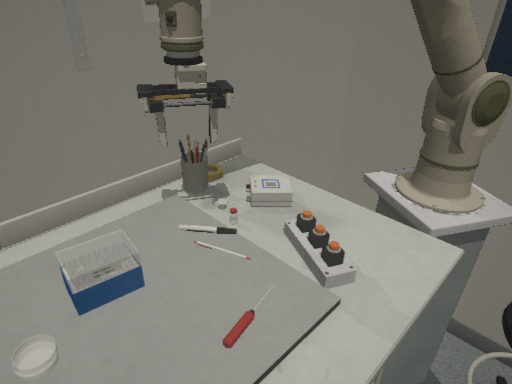

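Side view: the three caps run (308,215)–(334,246) and the socket is near (270,184), all consistent with the other views. I'll close the gripper, move over the near cap and look again from close up.

```bash
python3 -m pendant '[[0.96,-1.97,0.2,0,0,-1],[1.9,-3.9,0.4,0,0,-2],[2.9,-5.9,0.6,0,0,-3],[3.8,-7.8,0.8,0,0,-3.4],[4.8,-9.8,1,0,0,-3.4]]' 0 10
python3 -m pendant '[[0,0,0,0,0,0],[0,0,0,0,0,0],[0,0,0,0,0,0],[0,0,0,0,0,0],[0,0,0,0,0,0]]'
cat > look.py <<'E'
from h import *
from plant import get_obs, grab_frame
import sys
np.set_printoptions(precision=4,suppress=True)
o=get_obs(); f=grab_frame("wrist"); np.savez(f"pics/{sys.argv[1]}.npz",**f,**{"o_"+k:o[k] for k in("tcp_pos","tcp_rot")})
cv2.imwrite(f"pics/{sys.argv[1]}.png",f["img"][:,:,::-1])
print(o["time_s"],o["tcp_pos"],R.from_quat(o["tcp_rot"]).as_matrix(),o["contact_force"])
for c in blobs(f["img"],(3,130,60),(20,255,255),amin=80): print(" cap",cv2.contourArea(c),np.array(cen(c)),onz(f,cen(c),.075,o),cv2.minEnclosingCircle(c))
for c in blobs(f["img"],*BLU,amin=300)[:3]:
    q=quad(c)
    if len(q)==4:
        P=np.array([onz(f,p,.045,o)[:2] for p in q]); e=np.roll(P,-1,0)-P
        print("  ctr",P.mean(0),"side",np.linalg.norm(e,axis=1),"ang",np.degrees(np.arctan2(e[:,1],e[:,0]))%90)
E
python3 look.py w1
```

```text
time_s: 0.65
tcp_pos: [0.4994, 0.1099, 0.1956]
tcp_rot: [0.686, 0.728, -0.0, -0.0]
contact_force: [-0.3, 2.1, -0.4]
gripper_width: 0.0575
grip_force: 0.0
time_s: 1.15
tcp_pos: [0.5023, 0.1088, 0.1956]
tcp_rot: [0.686, 0.727, 0.0, 0.0]
contact_force: [0.5, 0.8, -0.4]
gripper_width: 0.0176
grip_force: 0.0
1.15 [0.5023 0.1088 0.1956] [[-0.0577  0.9983  0.0002]
 [ 0.9983  0.0577 -0.0002]
 [-0.0002  0.0002 -1.    ]] [ 0.4916  0.7847 -0.4031]
 cap 4551.0 [267.2354 352.0203] [ 0.5253 -0.1304  0.075 ] ((251.0, 352.0), 147.0137176513672)
 cap 341.0 [238.8436  51.0034] [0.4748 0.2399 0.075 ] ((238.89710998535156, 50.936824798583984), 10.937407493591309)
 cap 331.0 [239.0287 112.4894] [0.4781 0.1801 0.075 ] ((239.0, 112.5), 10.735555648803711)
 cap 324.5 [239.8742 172.5357] [0.4814 0.1208 0.075 ] ((239.8076934814453, 172.5), 10.826458930969238)
 cap 152.0 [225.1645 308.0526] [ 0.4678 -0.0511  0.075 ] ((226.0, 308.0), 24.020923614501953)
 cap 128.5 [296.751  308.6265] [ 0.5562 -0.047   0.075 ] ((295.5, 308.0), 24.129955291748047)
```

View pics/w1.png

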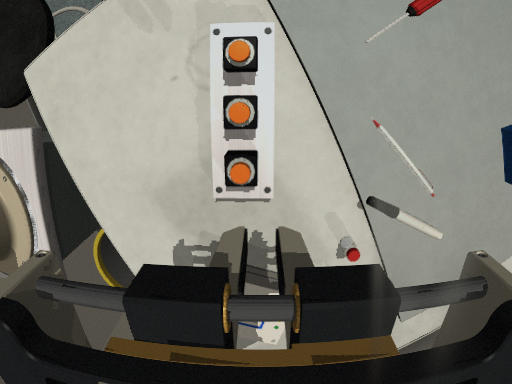

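Wrist close view: caps at (239,51), (239,112) and (240,172), in line with a yaw of about 3.3°, matching the scene camera within 1 mm. Next, go down over the near cap.

```bash
python3 -m pendant '[[0.26,-0.4,0,0,0,0],[0.52,-0.81,0.8,0,0,0],[0.52,-0.81,2.4,0,0,0],[0.52,-0.81,3.8,0,0,0],[0.52,-0.81,4.36,0,0,0]]'
python3 -m pendant '[[0,0,0,0,0,0],[0,0,0.04,0,0,0],[0,0,0.08,0,0,0],[0,0,0.12,0,0,0],[0,0,0.12,0,0,0]]'
```

```text
time_s: 1.7
tcp_pos: [0.4785, 0.1213, 0.0844]
tcp_rot: [0.686, 0.728, -0.001, -0.001]
contact_force: [-0.7, 0.2, 0.7]
gripper_width: 0.0002
grip_force: 0.0
time_s: 2.2
tcp_pos: [0.4807, 0.1213, 0.0844]
tcp_rot: [0.686, 0.728, 0.001, 0.0]
contact_force: [-0.3, 0.1, -0.2]
gripper_width: 0.0004
grip_force: 0.0
```

```bash
s(){ grep -E 'tcp_pos|contact'|tr '\n' ' ';echo; }
python3 -m pendant '[[0,0,0.03,0,0,0],[0,0,0.07,0,0,0],[0,0,0.11,0,0,0],[0,0,0.15,0,0,0],[0,0,0.16,0,0,0]]'|s
python3 -m pendant '[[0,0,0.02,0,0,0],[0,0,0.04,0,0,0],[0,0,0.05,0,0,0],[0,0,0.06,0,0,0],[0,0,0.06,0,0,0]]'|s
python3 -m pendant '[[0,0,0.01,0,0,0],[0,0,0.02,0,0,0],[0,0,0.02,0,0,0],[0,0,0.02,0,0,0],[0,0,0.02,0,0,0]]'|s
python3 -m pendant '[[0,0,0.01,0,0,0],[0,0,0.02,0,0,0],[0,0,0.02,0,0,0],[0,0,0.02,0,0,0],[0,0,0.02,0,0,0]]'|s
python3 -m pendant '[[0,0,0.01,0,0,0],[0,0,0.02,0,0,0],[0,0,0.02,0,0,0],[0,0,0.02,0,0,0],[0,0,0.02,0,0,0]]'|s
python3 -m pendant '[[0,0,0.01,0,0,0],[0,0,0.02,0,0,0],[0,0,0.02,0,0,0],[0,0,0.02,0,0,0],[0,0,0.02,0,0,0]]'|s
python3 -m pendant '[[0,0,0.01,0,0,0],[0,0,0.02,0,0,0],[0,0,0.02,0,0,0],[0,0,0.02,0,0,0],[0,0,0.02,0,0,0]]'|s
```

```text
tcp_pos: [0.4803, 0.1211, 0.0796] contact_force: [-0.7, 0.6, -0.5] 
tcp_pos: [0.4804, 0.1212, 0.0783] contact_force: [0.1, -0.2, 0.5] 
tcp_pos: [0.4804, 0.1212, 0.0778] contact_force: [-0.3, -0.2, 0.5] 
tcp_pos: [0.4804, 0.1212, 0.0773] contact_force: [-0.1, -0.2, 1.7] 
tcp_pos: [0.4804, 0.1212, 0.0768] contact_force: [-0.9, 0.3, 2.4] 
tcp_pos: [0.4804, 0.1212, 0.0763] contact_force: [-0.7, 0.5, 4.6] 
tcp_pos: [0.4804, 0.1212, 0.0758] contact_force: [0.5, -0.7, 5.3]
```

```bash
s(){ grep -E 'tcp_pos|contact'|tr '\n' ' ';echo; }
python3 -m pendant '[[0,0,0.01,0,0,0],[0,0,0.02,0,0,0],[0,0,0.02,0,0,0],[0,0,0.02,0,0,0],[0,0,0.02,0,0,0]]'|s
python3 -m pendant '[[0,0,0.01,0,0,0],[0,0,0.02,0,0,0],[0,0,0.02,0,0,0],[0,0,0.02,0,0,0],[0,0,0.02,0,0,0]]'|s
python3 -m pendant '[[0,0,0.01,0,0,0],[0,0,0.02,0,0,0],[0,0,0.02,0,0,0],[0,0,0.02,0,0,0],[0,0,0.02,0,0,0]]'|s
python3 -m pendant '[[0,0,0.01,0,0,0],[0,0,0.02,0,0,0],[0,0,0.02,0,0,0],[0,0,0.02,0,0,0],[0,0,0.02,0,0,0]]'|s
```

```text
tcp_pos: [0.4804, 0.1212, 0.0754] contact_force: [-1.0, -0.6, 5.7] 
tcp_pos: [0.4804, 0.1212, 0.0749] contact_force: [-1.2, 0.4, 7.3] 
tcp_pos: [0.4804, 0.1212, 0.0742] contact_force: [-1.3, 1.0, 3.2] 
tcp_pos: [0.4804, 0.1212, 0.0738] contact_force: [0.4, -0.2, 3.7]
```

Cap 1 snapped: about 7.3 N at 3 mm, dropping to 3.2 N. Next: release, open, and check from above before gripping.

```bash
python3 -m pendant '[[0,0,-0.1,0,0,0],[0,0,-0.4,0,0,0],[0,0,-1,0,0,0],[0,0,-1.6,0,0,0],[0,0,-2,0,0,0]]' 1 10
python3 -m pendant '[[0,0.02,0,0,0,0],[0,0.02,0,0,0,0],[0,0.02,0,0,0,0],[0,0.02,0,0,0,0],[0,0.02,0,0,0,0]]' 
python3 look.py w2
```

```text
time_s: 8.2
tcp_pos: [0.4805, 0.1212, 0.1249]
tcp_rot: [0.686, 0.728, 0.0, 0.0]
contact_force: [0.3, -0.8, -0.7]
gripper_width: 0.0357
grip_force: 0.0
time_s: 8.7
tcp_pos: [0.4806, 0.1211, 0.1233]
tcp_rot: [0.686, 0.728, -0.0, -0.0]
contact_force: [-0.7, 0.5, 0.9]
gripper_width: 0.0757
grip_force: 0.0
8.7 [0.4806 0.1211 0.1233] [[-0.0594  0.9982 -0.0009]
 [ 0.9982  0.0594 -0.0003]
 [-0.0003 -0.0009 -1.    ]] [-0.7298  0.5274  0.9066]
 cap 3808.5 [347.8457 349.0388] [ 0.5834 -0.0336  0.075 ] ((336.0, 347.5), 132.03514099121094)
 cap 619.5 [261.2672  52.6449] [0.4748 0.2399 0.075 ] ((261.5, 52.5), 14.57748031616211)
 cap 605.5 [260.9931 135.0691] [0.478  0.1802 0.075 ] ((261.0, 135.0), 14.4223051071167)
 cap 562.5 [260.7342 211.9473] [0.4813 0.1209 0.075 ] ((260.8928527832031, 212.0), 14.363151550292969)
 cap 136.0 [126.826  302.4865] [0.3546 0.0146 0.075 ] ((132.5, 301.5), 22.5500431060791)
 cap 89.5 [395.3631 307.9143] [0.6221 0.0231 0.075 ] ((391.0, 303.5), 20.718448638916016)
```

View pics/w2.png

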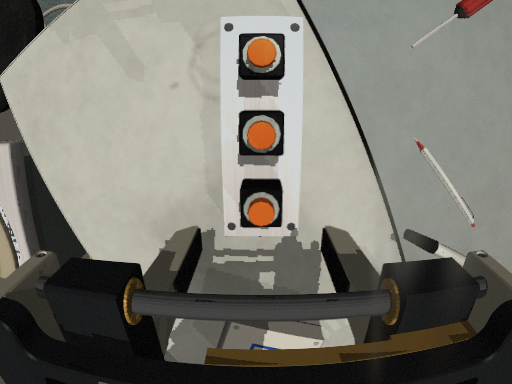

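The key's cap is at (261,212), midway between the fingers, and the housing is square to them. Descend and grip.

```bash
python3 -m pendant '[[0,0.02,0.6,0,0,0],[0,0.02,1.4,0,0,0],[0,0.02,2.2,0,0,0],[0,0.02,3,0,0,0],[0,0.02,3.37,0,0,0]]' 1 15
python3 -m pendant '[[0,0,0,0,0,0],[0,0,0,0,0,0],[0,0,0,0,0,0],[0,0,0,0,0,0],[0,0,0,0,0,0]]' 0.3 15
python3 -m pendant '[[0,0,0,0,0,0],[0,0,0,0,0,0],[0,0,0,0,0,0],[0,0,0,0,0,0],[0,0,0,0,0,0]]' 0 20
python3 -m pendant '[[0,0,0,0,0,0],[0,0,0,0,0,0],[0,0,0,0,0,0],[0,0,0,0,0,0],[0,0,0,0,0,0]]'
```

```text
time_s: 9.25
tcp_pos: [0.4808, 0.1211, 0.038]
tcp_rot: [0.686, 0.728, -0.001, -0.0]
contact_force: [-0.6, -0.1, -0.7]
gripper_width: 0.0931
grip_force: 0.0
time_s: 9.75
tcp_pos: [0.4817, 0.1213, 0.0401]
tcp_rot: [0.686, 0.728, 0.0, 0.0]
contact_force: [0.1, -0.0, 0.4]
gripper_width: 0.0577
grip_force: 0.0
time_s: 10.25
tcp_pos: [0.4813, 0.1212, 0.0396]
tcp_rot: [0.686, 0.728, -0.0, 0.0]
contact_force: [-0.1, -0.3, 1.9]
gripper_width: 0.034
grip_force: 20.0
time_s: 10.75
tcp_pos: [0.4814, 0.1212, 0.0396]
tcp_rot: [0.686, 0.728, -0.0, 0.0]
contact_force: [-0.4, -0.5, 5.1]
gripper_width: 0.0337
grip_force: 20.0
```

```bash
python3 -m pendant '[[0,0,-0.1,0,0,0],[0,0,-0.3,0,0,0],[0,0,-0.5,0,0,0],[0,0,-0.7,0,0,0],[0,0,-1,0,0,0]]'
python3 -m pendant '[[0,0,-0.6,0,0,0],[0,0,-1.4,0,0,0],[0,0,-2.2,0,0,0],[0,0,-3,0,0,0],[0,0,-3.2,0,0,0]]'
python3 -m pendant '[[-1,0,0,0,0,3],[-2,0,0,0,0,6],[-3,0,0,0,0,9],[-4,0,0,0,0,12],[-4,0,0,0,0,17.2]]'
python3 -m pendant '[[0,0,0,0,0,0],[0,0,0,0,0,0],[0,0,0,0,0,0],[0,0,0,0,0,0],[0,0,0,0,0,0]]'
python3 look.py w3
```

```text
time_s: 11.25
tcp_pos: [0.4813, 0.1212, 0.0649]
tcp_rot: [0.686, 0.728, -0.0, -0.0]
contact_force: [0.2, 1.0, -0.7]
gripper_width: 0.0338
grip_force: 20.0
time_s: 11.75
tcp_pos: [0.4822, 0.1214, 0.1467]
tcp_rot: [0.686, 0.728, 0.001, 0.001]
contact_force: [-0.1, -0.2, -0.8]
gripper_width: 0.0337
grip_force: 20.0
time_s: 12.25
tcp_pos: [0.4869, 0.0178, 0.1442]
tcp_rot: [0.789, 0.614, -0.001, 0.0]
contact_force: [0.1, -0.2, -1.1]
gripper_width: 0.0339
grip_force: 20.0
time_s: 12.75
tcp_pos: [0.4873, 0.0218, 0.1445]
tcp_rot: [0.787, 0.618, -0.0, -0.0]
contact_force: [-0.0, 0.4, -0.4]
gripper_width: 0.0338
grip_force: 20.0
12.75 [0.4873 0.0218 0.1445] [[ 0.2372  0.9715 -0.0001]
 [ 0.9715 -0.2372  0.    ]
 [ 0.     -0.0001 -1.    ]] [-0.0088  0.4137 -0.4068]
 cap 4908.5 [287.6027 352.3489] [ 0.4738 -0.1636  0.075 ] ((276.0, 351.5), 147.04176330566406)
 cap 1304.0 [260.8857 269.3583] [ 0.4722 -0.0424  0.075 ] ((261.0, 269.23748779296875), 21.261140823364258)
 cap 507.0 [201.3143  20.5247] [0.4784 0.1797 0.075 ] ((201.2916717529297, 20.41666603088379), 13.509672164916992)
 cap 241.0 [324.6819 304.955 ] [ 0.5245 -0.1022  0.075 ] ((324.0, 306.5), 24.520498275756836)
 cap 138.5 [195.8544 308.4007] [ 0.395  -0.0754  0.075 ] ((198.0, 307.0104064941406), 24.010526657104492)
```

View pics/w3.png

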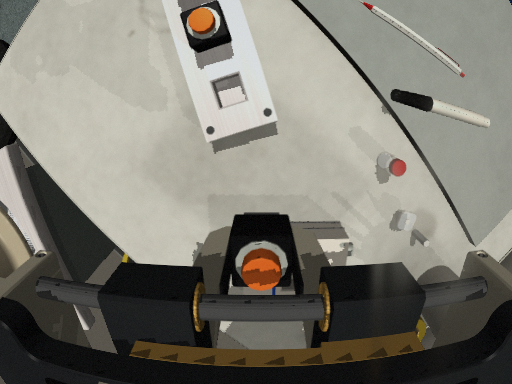

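The key is held square at (261,269), but it hides the socket. Swing past the controller so the camera looks down on the socket.

```bash
python3 -m pendant '[[-1.6,0.28,-0.2,0,0,0],[-3.3,0.56,-0.4,0,0,0],[-5,0.8,-0.4,0,0,0],[-6.8,1.1,-0.4,0,0,0],[-8.4,1.4,-0.4,0,0,0]]'
python3 -m pendant '[[0,0,0,0,0,0],[0,0,0,0,0,0],[0,0,0,0,0,0],[0,0,0,0,0,0],[0,0,0,0,0,0]]'
python3 look.py w4
```

```text
time_s: 13.3
tcp_pos: [0.4708, -0.1929, 0.1547]
tcp_rot: [0.787, 0.617, -0.0, 0.0]
contact_force: [1.1, 0.9, -1.4]
gripper_width: 0.0338
grip_force: 20.0
time_s: 13.8
tcp_pos: [0.4715, -0.1896, 0.1545]
tcp_rot: [0.786, 0.618, 0.0, -0.0]
contact_force: [0.1, 0.3, -0.9]
gripper_width: 0.0337
grip_force: 20.0
13.8 [ 0.4715 -0.1896  0.1545] [[ 0.2363  0.9717  0.    ]
 [ 0.9717 -0.2363  0.0002]
 [ 0.0002 -0.     -1.    ]] [ 0.1257  0.3339 -0.8567]
 cap 4988.0 [282.2772 352.4761] [ 0.4506 -0.3847  0.075 ] ((276.0, 352.0), 147.0307159423828)
 cap 1305.0 [260.9284 269.3672] [ 0.455  -0.2601  0.075 ] ((261.0, 269.23748779296875), 21.261140823364258)
 cap 286.5 [324.687  306.4444] [ 0.5093 -0.3244  0.075 ] ((324.0, 306.5), 24.58159637451172)
 cap 189.5 [196.3738 307.0475] [ 0.3758 -0.2928  0.075 ] ((198.5, 306.5), 24.545974731445312)
  ctr [ 0.499  -0.0834] side [0.046  0.0457 0.0451 0.0445] ang [73.7801 76.2455 75.2941 75.0998]
```

View pics/w4.png

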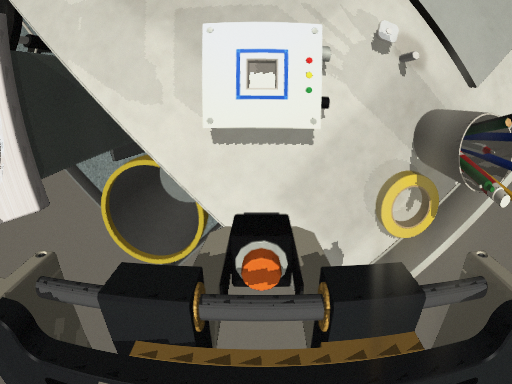

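Socket frame at (262,74), controller square in the image; tape, cup and vial well clear.

```bash
python3 - <<'E'
from h import *
np.set_printoptions(precision=4,suppress=True)
for n in("w4",):
    f=dict(np.load(f"pics/{n}.npz")); o={k[2:]:f[k] for k in f if k.startswith("o_")}
    c=blobs(f["img"],*BLU,amin=300)[0]
    P=np.array([onz(f,p,.045,o)[:2] for p in c[:,0].astype(float)])
    Rt=R.from_quat(o["tcp_rot"]).as_matrix()
    # by sides: fit lines
    Q=((P-P.mean(0))*1000).astype(np.float32); r=cv2.minAreaRect(Q); print("rect",np.array(r[0])/1000+P.mean(0),r[1],r[2])
    a=np.radians(r[2]); u=np.array([np.cos(a),np.sin(a)]); v=np.array([-u[1],u[0]]); q=Q-np.array(r[0])
    s=[]
    for ax,ot,h in((u,v,r[1][0]/2),(v,u,r[1][1]/2)):
        for sg in(1,-1):
            k=(abs(q@ax*sg-h)<2)&(abs(q@ot)<17); p=np.polyfit(q[k]@ot,q[k]@ax,1); s.append((p[1],np.degrees(np.arctan(p[0]))))
    print(np.array(s))
    ctr=np.array(r[0])+u*(s[0][0]+s[1][0])/2+v*(s[2][0]+s[3][0])/2; ctr=ctr/1000+P.mean(0)
    print("centre",ctr,"tool yaw",np.degrees(np.arctan2(Rt[1,1],Rt[0,1])))
    print("tool shift units",(Rt.T@np.r_[ctr-o["tcp_pos"][:2],0])/.025)
    # held cap
    c=blobs(f["img"],(3,130,60),(20,255,255),amin=80)[1]; m=(cen(c),cv2.minEnclosingCircle(c)[0])
    for p in m: print("cap in tool",Rt.T@(onz(f,p,o["tcp_pos"][2]+.037,o)-o["tcp_pos"]))
E
```

```text
rect [ 0.4988 -0.0833] (46.080204010009766, 46.53557586669922) 75.96116638183594
[[ 22.8154   0.7816]
 [-22.9836  -0.3044]
 [ 22.8022  -1.4586]
 [-23.0949   0.2434]]
centre [ 0.499  -0.0834] tool yaw -13.667346843950792
tool shift units [4.3867 0.0621 0.001 ]
cap in tool [ 0.0021  0.0008 -0.037 ]
cap in tool [ 0.0022  0.0008 -0.037 ]
```

```bash
python3 -m pendant '[[1.2,0.045,0,0,0,0.5],[2.6,0.045,0,0,0,0.5],[3.8,0.045,0,0,0,0.5],[4.4,0.045,0,0,0,0.5],[4.4,0.045,0,0,0,0.5]]'
python3 -m pendant '[[0,0,0.4,0,0,0],[0,0,1.2,0,0,0],[0,0,2,0,0,0],[0,0,2.8,0,0,0],[0,0,3.12,0,0,0]]'
python3 -m pendant '[[0,0,0,0,0,0],[0,0,0,0,0,0],[0,0,0,0,0,0],[0,0,0,0,0,0],[0,0,0,0,0,0]]'
python3 - <<'E'
from h import *
from plant import get_obs,grab_frame
o=get_obs(); Rt=R.from_quat(o["tcp_rot"]).as_matrix(); print(o["tcp_pos"],Rt.T@(np.r_[.499,-.0834,0]-o["tcp_pos"])*1000, np.degrees(np.arctan2(Rt[1,1],Rt[0,1])))
f=grab_frame("scene")["img"];g=grab_frame("side")["img"]
a=cv2.resize(f[130:230,220:340],None,fx=3.3,fy=4); b=cv2.resize(g[130:230,210:330],None,fx=3.3,fy=4)
cv2.imwrite("pics/ins1.png",np.hstack([a,b])[:,:,::-1])
E
```

```text
time_s: 14.35
tcp_pos: [0.4992, -0.0813, 0.1545]
tcp_rot: [0.788, 0.616, 0.0, -0.0]
contact_force: [-0.6, 0.8, -1.3]
gripper_width: 0.0336
grip_force: 20.0
time_s: 14.85
tcp_pos: [0.4973, -0.0855, 0.0746]
tcp_rot: [0.79, 0.613, -0.001, -0.001]
contact_force: [0.8, 0.1, -1.0]
gripper_width: 0.0339
grip_force: 20.0
time_s: 15.35
tcp_pos: [0.4989, -0.0843, 0.0771]
tcp_rot: [0.79, 0.614, 0.0, 0.0]
contact_force: [0.1, 0.1, -1.2]
gripper_width: 0.0336
grip_force: 20.0
[ 0.49885854 -0.08432274  0.07712064] [ 0.9167058  -0.17215049 77.12065435] -14.294146127264748
```

View pics/ins1.png

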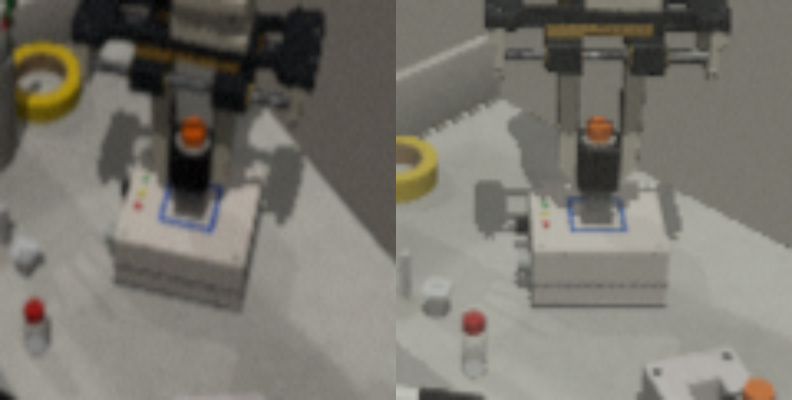

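The foot hangs over the blue frame in both views. Lower in steps and watch the force.

```bash
s(){ grep -E 'tcp_pos|contact'|tr '\n' ' ';echo; }
python3 -m pendant '[[0.04,-0.01,0,0,0,0],[0.04,-0.01,0.1,0,0,0],[0.04,-0.01,0.2,0,0,0],[0.04,-0.01,0.3,0,0,0],[0.04,-0.01,0.4,0,0,0]]'|s
python3 -m pendant '[[0,0,0.02,0,0,0],[0,0,0.04,0,0,0],[0,0,0.06,0,0,0],[0,0,0.08,0,0,0],[0,0,0.08,0,0,0]]'|s
python3 -m pendant '[[0,0,0.02,0,0,0],[0,0,0.04,0,0,0],[0,0,0.06,0,0,0],[0,0,0.08,0,0,0],[0,0,0.08,0,0,0]]'|s
```

```text
tcp_pos: [0.4985, -0.0833, 0.0662] contact_force: [0.4, 0.3, -0.9] 
tcp_pos: [0.4986, -0.0833, 0.0645] contact_force: [0.1, -0.0, -0.8] 
tcp_pos: [0.4985, -0.0833, 0.0625] contact_force: [0.6, -0.1, -0.5]
```

```bash
s(){ grep -E 'tcp_pos|contact'|tr '\n' ' ';echo; }
python3 -m pendant '[[0,0,0.04,0,0,0],[0,0,0.08,0,0,0],[0,0,0.12,0,0,0],[0,0,0.15,0,0,0],[0,0,0.15,0,0,0]]'|s
python3 -m pendant '[[0,0,0.04,0,0,0],[0,0,0.08,0,0,0],[0,0,0.12,0,0,0],[0,0,0.15,0,0,0],[0,0,0.15,0,0,0]]'|s
python3 -m pendant '[[0,0,0.02,0,0,0],[0,0,0.04,0,0,0],[0,0,0.06,0,0,0],[0,0,0.06,0,0,0],[0,0,0.06,0,0,0]]'|s
```

```text
tcp_pos: [0.4985, -0.0833, 0.0586] contact_force: [0.5, 0.2, -1.3] 
tcp_pos: [0.4985, -0.0833, 0.0549] contact_force: [-0.1, -0.8, -1.1] 
tcp_pos: [0.4985, -0.0833, 0.0535] contact_force: [-0.4, 0.7, -1.3]
```

```bash
s(){ grep -E 'tcp_pos|contact'|tr '\n' ' ';echo; }
python3 -m pendant '[[0,0,0.02,0,0,0],[0,0,0.04,0,0,0],[0,0,0.05,0,0,0],[0,0,0.05,0,0,0],[0,0,0.05,0,0,0]]'|s
python3 -m pendant '[[0,0,0.01,0,0,0],[0,0,0.02,0,0,0],[0,0,0.03,0,0,0],[0,0,0.03,0,0,0],[0,0,0.03,0,0,0]]'|s
python3 -m pendant '[[0,0,0.01,0,0,0],[0,0,0.02,0,0,0],[0,0,0.02,0,0,0],[0,0,0.02,0,0,0],[0,0,0.02,0,0,0]]'|s
```

```text
tcp_pos: [0.4986, -0.0833, 0.0523] contact_force: [-1.0, 0.4, 0.3] 
tcp_pos: [0.4986, -0.0833, 0.0515] contact_force: [0.3, 0.5, -0.7] 
tcp_pos: [0.4986, -0.0833, 0.051] contact_force: [-0.7, -0.2, -1.3]
```

```bash
s(){ grep -E 'tcp_pos|contact'|tr '\n' ' ';echo; }
python3 -m pendant '[[0,0,0.01,0,0,0],[0,0,0.02,0,0,0],[0,0,0.02,0,0,0],[0,0,0.02,0,0,0],[0,0,0.02,0,0,0]]'|s
python3 -m pendant '[[0,0,0.01,0,0,0],[0,0,0.02,0,0,0],[0,0,0.02,0,0,0],[0,0,0.02,0,0,0],[0,0,0.02,0,0,0]]'|s
```

```text
tcp_pos: [0.4986, -0.0833, 0.0506] contact_force: [0.2, 0.3, 2.6] 
tcp_pos: [0.4986, -0.0833, 0.0506] contact_force: [-1.0, 0.6, 9.9]
```

Seated: z stops at 0.0506 with the force rising to 10 N. Release, rise, close and look.

```bash
s(){ grep -E 'tcp_pos|contact|width'|tr '\n' ' ';echo; }
python3 -m pendant '[[0,0,-0.02,0,0,0],[0,0,-0.02,0,0,0],[0,0,-0.02,0,0,0],[0,0,-0.02,0,0,0],[0,0,-0.02,0,0,0]]' 0.8|s
python3 -m pendant '[[0,0,0,0,0,0],[0,0,-0.4,0,0,0],[0,0,-1.2,0,0,0],[0,0,-2,0,0,0],[0,0,-2.6,0,0,0]]'|s
python3 -m pendant '[[-1,0,-0.2,0,0,0],[-2,0,-0.4,0,0,0],[-3,0,-0.4,0,0,0],[-3,0,-0.4,0,0,0],[-3,0,-0.4,0,0,0]]' 0 10|s
python3 -m pendant '[[0,0,0,0,0,0],[0,0,0,0,0,0],[0,0,0,0,0,0],[0,0,0,0,0,0],[0,0,0,0,0,0]]'|s
sed -i 's/cen(c),.075,o)/cen(c),.086,o)/' look.py
python3 look.py w5
python3 - <<'E'
from h import *
from plant import get_obs,grab_frame
o=get_obs(); Rt=R.from_quat(o["tcp_rot"]).as_matrix()
g=grab_frame("side"); np.savez("pics/side5.npz",**g); g=g["img"]
w=cv2.imread("pics/w5.png"); b=cv2.resize(g[130:230,210:330],(280,384))[:,:,::-1]
cv2.imwrite("pics/ins2.png",np.hstack([w,b])); print(Rt)
E
```

```text
tcp_pos: [0.4986, -0.0833, 0.0504] contact_force: [-0.1, -0.6, -0.8] gripper_width: 0.0695 
tcp_pos: [0.4987, -0.0834, 0.1172] contact_force: [-0.4, -0.4, 0.1] gripper_width: 0.0744 
tcp_pos: [0.48, -0.1562, 0.1261] contact_force: [-0.5, 0.7, -0.5] gripper_width: 0.0389 
tcp_pos: [0.4801, -0.1557, 0.1255] contact_force: [0.1, -0.0, -0.2] gripper_width: 0.0016 
22.95 [ 0.4801 -0.1557  0.1255] [[ 0.2464  0.9692 -0.0001]
 [ 0.9692 -0.2464  0.    ]
 [-0.     -0.0001 -1.    ]] [ 0.1457 -0.0281 -0.1865]
 cap 5037.0 [237.8015 352.3512] [ 0.4215 -0.2944  0.086 ] ((226.5, 351.5), 145.6452178955078)
 cap 657.0 [261.0997 115.4764] [ 0.4993 -0.0841  0.086 ] ((261.0162658691406, 115.50465393066406), 15.02486801147461)
 cap 114.0 [254.4094 309.6623] [ 0.4529 -0.2417  0.086 ] ((254.5, 308.5), 24.50520133972168)
 cap 113.0 [267.7537 308.2655] [ 0.4647 -0.243   0.086 ] ((268.0, 308.5), 24.500099182128906)
  ctr [ 0.4987 -0.0834] side [0.046  0.0459 0.0459 0.0457] ang [75.9778 75.6409 76.3168 75.5988]
[[ 2.46644424e-01  9.69106038e-01 -1.23163936e-04]
 [ 9.69106045e-01 -2.46644427e-01 -7.69781182e-06]
 [-3.78376945e-05 -1.17460293e-04 -9.99999992e-01]]
```

View pics/ins2.png

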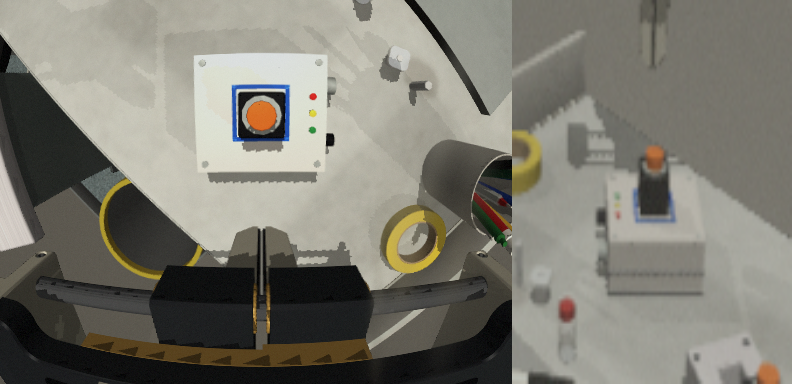

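The key stands square inside the blue frame (cap at (261,115)), shoulder on the controller. Now press it.

```bash
s(){ grep -E 'tcp_pos|contact|width'|tr '\n' ' ';echo; }
python3 -m pendant '[[1,0,0,0,0,0],[2,0,0,0,0,0],[2.7,0,0,0,0,0],[2.97,0,0,0,0,0],[2.97,0,0,0,0,0]]'|s
python3 -m pendant '[[0,0,0.3,0,0,0],[0,0,0.6,0,0,0],[0,0,0.9,0,0,0],[0,0,1.1,0,0,0],[0,0,1.2,0,0,0]]'|s
python3 -m pendant '[[0,0,0,0,0,0],[0,0,0.02,0,0,0],[0,0,0.04,0,0,0],[0,0,0.06,0,0,0],[0,0,0.06,0,0,0]]'|s
```

```text
tcp_pos: [0.4985, -0.0833, 0.1255] contact_force: [0.2, 0.1, 0.9] gripper_width: 0.0005 
tcp_pos: [0.4979, -0.0844, 0.0947] contact_force: [-0.2, -0.3, 0.4] gripper_width: 0.0003 
tcp_pos: [0.4985, -0.084, 0.0942] contact_force: [0.5, 0.1, -0.2] gripper_width: 0.0005
```

```bash
s(){ grep -E 'tcp_pos|contact'|tr '\n' ' ';echo; }
python3 -m pendant '[[0,0,0.04,0,0,0],[0,0,0.08,0,0,0],[0,0,0.12,0,0,0],[0,0,0.16,0,0,0],[0,0,0.18,0,0,0]]'|s
for i in 1; do python3 -m pendant '[[0,0,0.01,0,0,0],[0,0,0.02,0,0,0],[0,0,0.03,0,0,0],[0,0,0.04,0,0,0],[0,0,0.04,0,0,0]]'|s; done
python3 -m pendant '[[0,0,0.01,0,0,0],[0,0,0.02,0,0,0],[0,0,0.03,0,0,0],[0,0,0.04,0,0,0],[0,0,0.04,0,0,0]]'|s
python3 -m pendant '[[0,0,0.01,0,0,0],[0,0,0.02,0,0,0],[0,0,0.03,0,0,0],[0,0,0.04,0,0,0],[0,0,0.04,0,0,0]]'|s
```

```text
tcp_pos: [0.4983, -0.084, 0.0894] contact_force: [-0.3, -0.5, -0.3] 
tcp_pos: [0.4984, -0.084, 0.0886] contact_force: [-1.2, 0.5, 0.9] 
tcp_pos: [0.4984, -0.084, 0.0876] contact_force: [-0.7, -0.2, 3.1] 
tcp_pos: [0.4984, -0.084, 0.0866] contact_force: [-1.3, 0.4, 5.6]
```

```bash
s(){ grep -E 'tcp_pos|contact'|tr '\n' ' ';echo; }
python3 -m pendant '[[0,0,0.01,0,0,0],[0,0,0.02,0,0,0],[0,0,0.02,0,0,0],[0,0,0.02,0,0,0],[0,0,0.02,0,0,0]]'|s
python3 -m pendant '[[0,0,0.01,0,0,0],[0,0,0.02,0,0,0],[0,0,0.02,0,0,0],[0,0,0.02,0,0,0],[0,0,0.02,0,0,0]]'|s
python3 -m pendant '[[0,0,0.01,0,0,0],[0,0,0.02,0,0,0],[0,0,0.02,0,0,0],[0,0,0.02,0,0,0],[0,0,0.02,0,0,0]]'|s
python3 -m pendant '[[0,0,0.01,0,0,0],[0,0,0.02,0,0,0],[0,0,0.02,0,0,0],[0,0,0.02,0,0,0],[0,0,0.02,0,0,0]]'|s
```

```text
tcp_pos: [0.4984, -0.084, 0.0862] contact_force: [-1.9, 0.5, 5.4] 
tcp_pos: [0.4984, -0.084, 0.0857] contact_force: [-2.3, -0.5, 7.2] 
tcp_pos: [0.4984, -0.084, 0.085] contact_force: [-0.5, -0.1, 3.8] 
tcp_pos: [0.4984, -0.084, 0.0846] contact_force: [-0.2, 0.3, 5.5]
```

Snapped again (7.2 N, down to 3.8 N). Let go, rise, and do a final check.

```bash
s(){ grep -E 'time|tcp_pos|contact'|tr '\n' ' ';echo; }
python3 -m pendant '[[0,0,-0.1,0,0,0],[0,0,-0.3,0,0,0],[0,0,-0.6,0,0,0],[0,0,-1,0,0,0],[0,0,-1.6,0,0,0]]'|s
python3 -m pendant '[[-1,0,-1,0,0,0],[-2,0,-2,0,0,0],[-3,0,-2,0,0,0],[-3,0,-2,0,0,0],[-3,0,-2,0,0,0]]'|s
python3 -m pendant '[[0,0,0,0,0,0],[0,0,0,0,0,0],[0,0,0,0,0,0],[0,0,0,0,0,0],[0,0,0,0,0,0]]'|s
python3 look.py w6 | grep -E 'cap|ctr'
python3 - <<'E'
from plant import grab_frame
import cv2,numpy as np
g=grab_frame("side")["img"]; w=cv2.imread("pics/w6.png")
cv2.imwrite("pics/fin.png",np.hstack([w,cv2.resize(g[150:280,210:360],(288,384))[:,:,::-1]]))
E
```

```text
time_s: 29.05 tcp_pos: [0.4981, -0.084, 0.1251] contact_force: [0.4, -0.2, 0.1] 
time_s: 29.55 tcp_pos: [0.4798, -0.1569, 0.1751] contact_force: [0.2, 0.1, -0.3] 
time_s: 30.05 tcp_pos: [0.4799, -0.1564, 0.1744] contact_force: [0.4, -0.1, -0.5] 
 cap 5044.0 [236.4442 352.3341] [ 0.4004 -0.3472  0.086 ] ((225.0, 351.0), 145.16897583007812)
 cap 421.0 [261.1425 111.6378] [ 0.4992 -0.084   0.086 ] ((261.1268310546875, 111.61661529541016), 12.132974624633789)
 cap 245.5 [484.1921 213.9355] [ 0.7239 -0.2428  0.086 ] ((481.2864074707031, 209.28640747070312), 36.47444152832031)
 cap 114.5 [256.3042 309.5095] [ 0.443  -0.2826  0.086 ] ((256.5, 308.0), 25.005098342895508)
 cap 110.0 [265.9712 307.3909] [ 0.454  -0.2822  0.086 ] ((266.0, 308.0), 25.000099182128906)
  ctr [ 0.499  -0.0833] side [0.046  0.0458 0.0439 0.0459] ang [76.3235 78.1688 76.1793 75.6184]
```

View pics/fin.png

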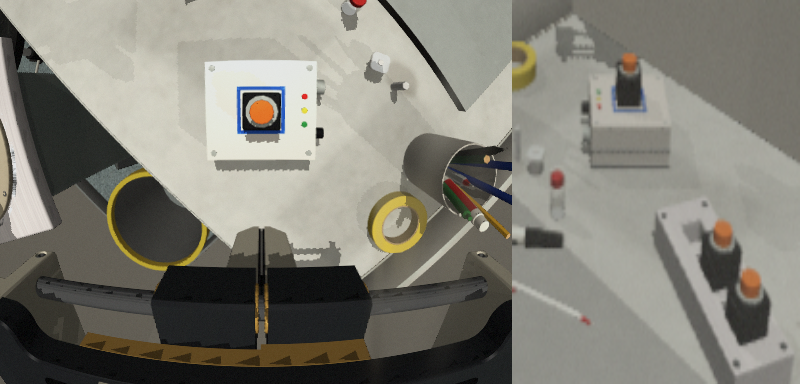

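The key sits home in the socket (cap at (261,112)), the two worn ones are upright in the block, and the bystanders haven't moved.

```bash
python3 -c "from plant import finish_job; print(finish_job())"
```

```text
the job is handed in; nothing more can be done
None
```

The job is handed in at about 30 s: the first cap I pressed had the snap, so that key now sits fully home in the controller and snapped again there before I let it go; the other two were not pressed and stand upright in the block.

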